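# Lay out a stack of ripening cheeses

## Robot

A 6-joint arm with a two-finger parallel gripper is mounted at the origin on the work surface. World frame = base frame: x ahead of the robot, y to its left, z up, the work surface at z = 0. Lengths are in m, angles in rad, forces in N, time in s.
With the tool pointing down it reaches from about 0.3 to 0.75 m from the base axis. Payload 8.5 kg.
Tool frame: the origin (TCP) lies midway between the tips of the shut fingers; the grasp point (between the pads) lies 19 mm behind it; z points along the fingers, y is the line along which they close (so a half turn about z gives the same grasp; the last joint's range is limited). The gripper opens to 88 mm and grips with 3 to 60 N. Pads are 18 mm wide; open, the fingers measure 123 mm over their backs; the gripper's body (75 mm by 187 mm) begins 45 mm behind the grasp point.
Start: joints at [-1.342, 0.381, 1.297, -0, 1.464, -0.215], TCP at [0.236, -0.497, 0.239] pointing down, gripper open.
Joint ranges: [-3.11, 3.11], [-0.89, 2.33], [0.22, 2.48], [-1.42, 4.56], [0.17, 2.85], [-2.88, 2.88]. Speed limits (rad/s): [2.39, 2.39, 3.14, 3.14, 3.14, 3.14].

## Interface

Orientations are given as [roll, pitch, yaw] about the fixed x, y, z axes, in that order (R = Rz(yaw) Ry(pitch) Rx(roll)).
In Python, from workcell import bot, vision, close_job gives the robot as it stands. The module is installed in compiled form; this text tells all that it offers.
- The arm moves only by the shell command python3 -m jog 'ROWS'. ROWS is text: rows parted by semicolons, each of 7 numbers parted by spaces: the turn, a rotation vector about the tool's x, y, z in degrees, then the shift along the tool's x, y, z in cm, then the gripper's target within -1 to 1 (fully open at 1, half-way at 0, shut at -1). In form: wx wy wz tx ty tz gripper; .... A call has 1 to 12 rows; each row is the pose to reach, as a shift and turn from the pose commanded when the call began, along the tool's axes at that moment; what a row does not reach only later rows make up. A row lasts 1/10 s, in which the tool goes at most 50 mm and 8.59 degrees, less where a joint would pass 70% of its speed; a pose out of reach is approached as far as the arm can. A call with a gripper value outside its range is refused whole. The fingers move at their own pace and stop on an object; the grip force is fixed at half the most. Time passes only in rows, so rows that repeat a pose let the fingers close. It gives the time, the measured TCP pose, the force, the opening and the grip force at its end, in the units of the state.
- bot.get_obs(): the state, without advancing time (a new reading comes with each control period).
- vision.read_camera(name): name is "scene" or "top" or "wrist"; returns a dict with "frame" (400x640x3 uint8, red, green, blue), "depth" (400x640 float32, m along the optical axis (not along the pixel's ray), 0 where there is no reading), "mtx" (3x3 intrinsics, pixels), "k1" (the pictures are not rectified: a ray, as slopes to the right and down, at radius r is drawn at 1 + k1 r^2 times it, then the intrinsics apply), "R" (3x3) and "t" (3): a world point X has camera coordinates R X + t. Camera axes: x right, y down, z forward; pixel columns grow to the right and rows downward; lengths in m; the calibration is good to about 2 mm. A picture is of the moment at which its call begins.
- close_job(): hands the job in; it is judged then, once.
The state is a dict: "clock": time; "joint_pos": joint angles; "dq": joint speeds; "tau": joint torques, N m; "eef_pos": TCP position; "ee_rot": TCP orientation; "contact_force": force on the tool from outside, world axes, zero at the start; "torque": the same for the moment, N m; "finger_gap": finger opening in m; "grip_force": force on a finger pad.
Only numpy, scipy, OpenCV 4.12 (cv2) and the standard library are available. Lean on these libraries where they do the work, as an engineer would, in place of code of your own. Each camera call takes 0.05 s, during which the arm holds its last target. There are 200 camera calls.

## Task

The four cheeses stacked on the steel carrying plate must go to ripen singly: take the stack apart and set each cheese on the grooved wooden rest that has its own shape and size, centred, flat, and the oblong ones lengthwise on theirs. Keep every cheese the right way up and set it down gently without dropping it, and leave the brush and the jar where they are.

Things in the scene. Friction and masses are not known exactly. Their poses are not given: they have to be found in the camera images.
- plug: Smallest cheese: upright yellow cylinder 38 mm in diameter, 46 mm tall, about 55 g, on top of the stack at the start. Origin: centre of its underside; z up. All four cheeses are firm (rigid), with rounded edges and a few dark seeds in the rind.
- wheel: Round flat yellow cheese, 60 mm in diameter, 34 mm tall, about 100 g; second from the top at the start, under the plug and on the brick. Origin: centre of its underside; z up.
- brick: Short oblong yellow cheese, 92 mm (its x) by 54 mm (its y) by 38 mm tall, about 200 g; third from the top, under the wheel and on the loaf, turned up to 30 degrees against the loaf. Origin: centre of its underside; z up.
- loaf: Long oblong yellow cheese, 140 mm (its x) by 58 mm (its y) by 40 mm tall, about 340 g; bottom of the stack, lying on the carrying plate (a plain smooth steel plate 170 x 90 mm, 12 mm thick, fixed). Origin: centre of its underside; z up.
- rest_small: Place of the plug: small round brown wooden disc, 58 mm in diameter, 15 mm thick, with dark grooves across its flat top; fixed. Origin: centre of its underside, on the table; its top is 15 mm above.
- rest_round: Place of the wheel: larger round brown wooden disc, 80 mm in diameter, 15 mm thick, with grooves across its flat top; fixed. Origin: centre of its underside; its top is 15 mm above.
- rest_short: Place of the brick: short oblong brown wooden board, 112 mm (its x) by 74 mm (its y), 15 mm thick, with lengthwise grooves on its flat top; fixed. Origin: centre of its underside; its top is 15 mm above.
- rest_long: Place of the loaf: long oblong brown wooden board, 160 mm (its x) by 78 mm (its y), 15 mm thick, with lengthwise grooves on its flat top; fixed. Origin: centre of its underside; its top is 15 mm above.
- brush: Bystander: a flat hand brush, 200 mm long, 42 mm wide, 20 mm thick, lying loose on the table at the robot's right, outside the rests; its x runs along it from handle to bristles. Origin: under its middle, on the table.
- jar: Bystander: a closed amber glass jar with a steel cap, 60 mm in diameter, 90 mm tall, standing loose on the table at the robot's left, outside the rests. Origin: centre of its underside.
There are look-alikes about, which are no part of the job. Leave any purple or turquoise look-alike of the brick alone.

How it is judged:
At the end, for the whole second after the job is handed in: Each cheese lies on its own rest: its centre within 12 mm of the rest's centre seen from above, its underside on the rest's top (within 4 mm), level within 0.1 rad, brick and loaf lengthwise on theirs within 0.2 rad (either way round), at rest and released (horizontal distance between plug and rest_small below 0.012 m and z of plug in the frame of rest_small between 0.011 and 0.019 m and angle between each of plug, wheel, brick, loaf's own z axis and vertical below 0.1 rad and linear speed of each of plug, wheel, brick, loaf below 0.02 m/s and angular speed of each of plug, wheel, brick, loaf below 0.2 rad/s and contact force between each of plug, wheel, brick, loaf and the fingers below 0.05 N and horizontal distance between wheel and rest_round below 0.012 m and z of wheel in the frame of rest_round between 0.011 and 0.019 m and horizontal distance between brick and rest_short below 0.012 m and z of brick in the frame of rest_short between 0.011 and 0.019 m and angle between the x axis of brick and the x axis of rest_short, either way round below 0.2 rad and horizontal distance between loaf and rest_long below 0.012 m and z of loaf in the frame of rest_long between 0.011 and 0.019 m and angle between the x axis of loaf and the x axis of rest_long, either way round below 0.2 rad); the robot touches nothing.
It fails at once if a cheese is tipped by more than 0.6 rad (angle between any of plug, wheel, brick, loaf's own z axis and vertical above 0.6 rad).
It fails at once if a cheese is dropped: it falls at more than 0.6 m/s (a fall of some 20 mm) out of the fingers ((linear speed of plug above 0.6 m/s and contact force between plug and the fingers below 0.05 N) or (linear speed of wheel above 0.6 m/s and contact force between wheel and the fingers below 0.05 N) or (linear speed of brick above 0.6 m/s and contact force between brick and the fingers below 0.05 N) or (linear speed of loaf above 0.6 m/s and contact force between loaf and the fingers below 0.05 N)).
It fails at once if the brush or the jar is moved by more than 30 mm (distance of any of brush, jar from where it was at the start of the episode above 0.03 m).
It also fails if it takes over 128 s, if anything falls off the work surface, if the arm or the gripper's body presses on something with over 40 N, if the wrist force passes 120 N, or if a joint passes its speed limit or range.

## Working session

There is one attempt and no reset: what is moved stays moved. The work goes in short steps, Python scripts to look and compute and a shell command to move; the robot and the scene stay as the last step left them, time stands still between calls to the robot, and variables do not carry over. Pictures are saved under pics/ and viewed, at most 14 in all, crops included, and the job is handed in when it is done.

```bash
mkdir -p pics; ls; python3 - <<'E'
from workcell import bot, vision
import numpy as np, cv2
for n in ("scene","top"):
    d=vision.read_camera(n); np.savez(f"{n}0.npz",**d)
    cv2.imwrite(f"pics/{n}0.png",d["frame"][:,:,::-1])
    C=-d["R"].T@d["t"]; print(n,C,d["mtx"].round(1).tolist(),d["k1"])
print(bot.get_obs())
E
```

```text
pics
scene [1.33725688 0.04216024 0.73253138] [[372.9, 0.0, 317.1], [0.0, 372.9, 197.1], [0.0, 0.0, 1.0]] -0.052214649872764154
top [ 0.18049631 -0.01113755  1.39518845] [[495.9, 0.0, 317.3], [0.0, 495.9, 202.2], [0.0, 0.0, 1.0]] 0.014419780223996436
{'clock': 0.1, 'joint_pos': array([-1.34229969e+00,  3.81093270e-01,  1.29812384e+00,  2.32932070e-05,
        1.46359749e+00, -2.15309153e-01]), 'dq': array([ 0.00039745, -0.00225657, -0.00364218,  0.00132896,  0.00103545,
        0.00082333]), 'tau': array([ 4.36347953e-03, -4.38652790e+01, -2.24909216e+01,  7.15781981e-02,
        3.42862168e-02, -7.47383433e-05]), 'eef_pos': array([ 0.23610194, -0.49647992,  0.23823911]), 'ee_rot': array([-3.14040387e+00, -2.83689639e-04,  4.43803111e-01]), 'contact_force': array([-0.11035894, -0.96749826, -0.19286977]), 'torque': array([-0.01374605,  0.01178826, -0.00222653]), 'grip_force': 0.0, 'finger_gap': 0.08813885488307276}
```

View pics/scene0.png

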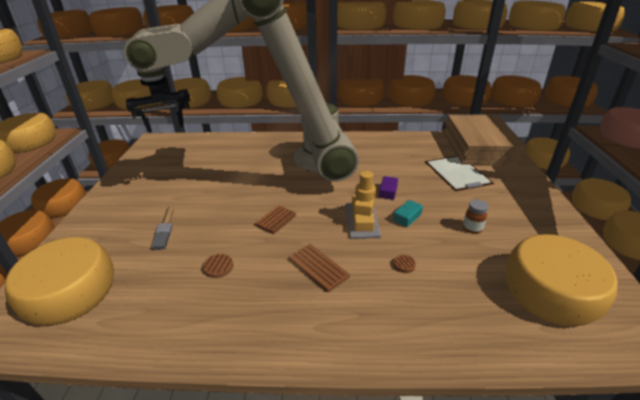

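View pics/top0.png

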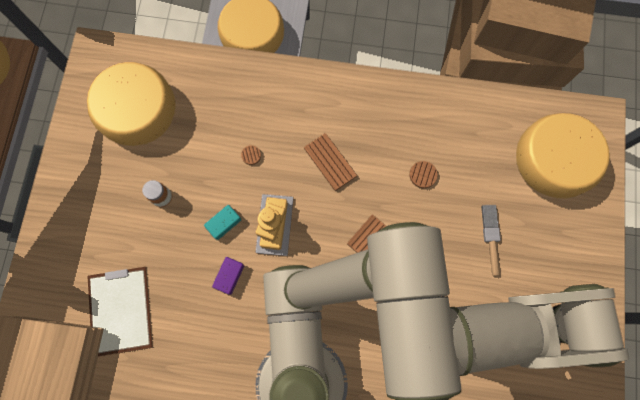

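The scene and top pictures agree on the layout:

| Item | Top picture | Scene picture |
|---|---|---|
| Stack of yellow cheeses | (272,222) | (365,205) |
| rest_small | (251,155) | (403,264) |
| rest_round | (424,174) | (217,265) |
| rest_long | (330,162) | (318,267) |
| rest_short (half hidden in top) | (366,233) | (276,219) |
| Brush | (492,240) | – |
| Jar | (157,193) | – |

Things that could be mistaken for the cheeses are the turquoise brick (222,222), the purple brick (228,276) and the big yellow wheels (130,103) and (562,155) in the top picture. I choose the yellow stack on the steel plate.

```bash
cat > h.py <<'E'
import numpy as np, cv2
def xyz(d):
    h,w=d["depth"].shape; v,u=np.mgrid[:h,:w]
    p=cv2.undistortPoints(np.stack([u,v],-1).reshape(-1,1,2).astype(float),d["mtx"],np.array([float(d["k1"]),0,0,0]))[:,0]
    z=d["depth"].reshape(-1,1); c=np.hstack([p*z,z])
    X=(c-d["t"])@d["R"]; X[z[:,0]<=0]=np.nan
    return X.reshape(h,w,3)
def rect(P):
    (c,s,a)=cv2.minAreaRect((P[:,:2]*1000).astype(np.float32))
    if s[0]<s[1]: s=s[::-1]; a+=90
    return "n%d c=(%.1f,%.1f) size=(%.0f,%.0f) ang=%.1f mean=%s"%(len(P),*c,*s,(a+90)%180-90,(P.mean(0)*1000).round(1))
E
python3 - <<'E'
from h import *
T=dict(np.load("top0.npz")); S=dict(np.load("scene0.npz"))
for nm,D,boxes in (("top",T,dict(small=(238,143,265,169),long=(298,128,364,198),round=(405,158,443,192),short=(345,213,388,256),stack=(245,190,305,262),turq=(200,200,245,242),purp=(208,253,248,298),jar=(138,175,178,215))),
 ("scene",S,dict(small=(385,250,422,278),long=(280,238,358,295),round=(195,248,240,282),short=(248,200,302,236),stack=(340,165,385,240)))):
    X=xyz(D); hsv=cv2.cvtColor(D["frame"],cv2.COLOR_RGB2HSV)
    for k,(a,b,c,d) in boxes.items():
        P=X[b:d,a:c].reshape(-1,3)
        if k=="stack":
            print(nm,"hist",np.histogram(P[:,2],np.arange(0,.2,.005))[0].tolist())
            for z in (.012,.052,.09,.124,.17):
                m=abs(P[:,2]-z)<.004
                if m.sum()>5: print(nm,"stack z",z,rect(P[m]))
        elif k in("turq","purp","jar"): print(nm,k,rect(P[P[:,2]>.02]),P[:,2].max())
        else:
            m=abs(P[:,2]-.015)<.005; print(nm,k,rect(P[m]))
E
python3 - <<'E'
import cv2
a=cv2.imread("pics/top0.png")[180:270,200:320];cv2.imwrite("pics/crop0.png",cv2.resize(a,None,fx=6,fy=6,interpolation=2))
E
```

```text
top small n270 c=(607.2,240.0) size=(56,55) ang=10.1 mean=[608.1 239.5  15.3]
top long n1289 c=(619.2,1.8) size=(173,171) ang=3.2 mean=[620.6   7.4  15.4]
top round n523 c=(621.8,-264.4) size=(79,78) ang=-28.9 mean=[ 621.2 -265.    15.3]
top short n555 c=(422.6,-122.5) size=(112,54) ang=-31.2 mean=[ 423.5 -118.7   15.4]
top hist [1184, 335, 379, 136, 10, 11, 17, 14, 19, 94, 257, 52, 12, 9, 16, 11, 31, 113, 129, 12, 8, 8, 7, 25, 96, 75, 6, 8, 5, 6, 4, 4, 13, 74, 89, 4, 0, 0, 0]
top stack z 0.012 n555 c=(415.8,135.6) size=(178,160) ang=10.5 mean=[405.5 126.8  12.1]
top stack z 0.052 n334 c=(413.6,138.3) size=(140,57) ang=1.1 mean=[407.7 132.9  52.1]
top stack z 0.09 n215 c=(409.4,142.8) size=(92,53) ang=-10.8 mean=[405.4 141.7  90.2]
top stack z 0.124 n158 c=(405.1,141.7) size=(59,51) ang=-60.8 mean=[400.1 139.2 124.2]
top stack z 0.17 n153 c=(410.7,144.0) size=(36,34) ang=-80.2 mean=[410.2 143.4 170.2]
top turq n663 c=(398.6,282.5) size=(92,56) ang=-38.9 mean=[397.2 280.6  37.5] nan
top purp n703 c=(254.5,239.5) size=(92,56) ang=-14.5 mean=[253.7 238.1  37.7] nan
top jar n535 c=(447.7
[... 298 characters left out ...]
16.1]
scene short n551 c=(420.2,-131.5) size=(115,78) ang=-33.3 mean=[ 424.8 -131.1   14.7]
scene hist [710, 91, 351, 44, 36, 42, 48, 64, 35, 51, 153, 23, 26, 40, 37, 39, 43, 90, 71, 41, 47, 51, 48, 50, 95, 42, 25, 17, 20, 18, 23, 21, 18, 45, 39, 0, 0, 0, 0]
scene stack z 0.012 n424 c=(395.0,143.2) size=(229,121) ang=-9.9 mean=[444.6 136.5  11.8]
scene stack z 0.052 n182 c=(421.4,139.0) size=(133,57) ang=1.6 mean=[458.3 136.6  51.6]
scene stack z 0.09 n146 c=(368.4,123.2) size=(198,63) ang=14.6 mean=[419.  133.3  89.7]
scene stack z 0.124 n128 c=(361.2,125.7) size=(167,58) ang=20.3 mean=[396.3 131.1 123.7]
scene stack z 0.17 n80 c=(414.9,144.7) size=(36,36) ang=-69.3 mean=[416.1 144.3 169.8]
```

View pics/crop0.png

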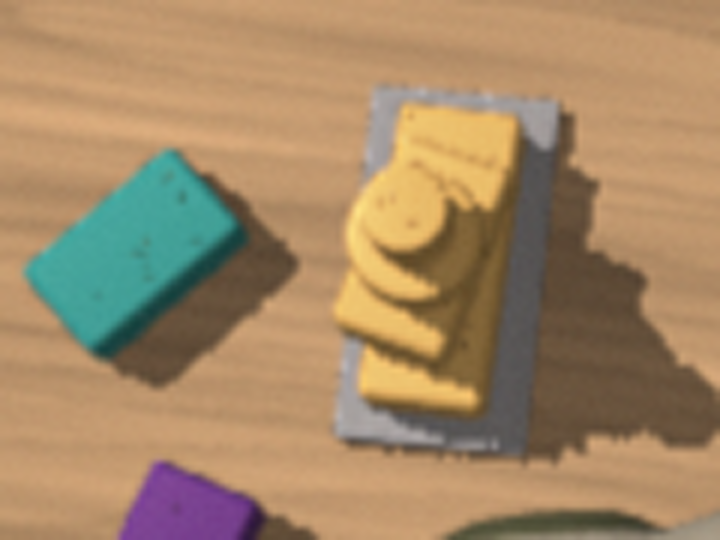

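The crop shows the yellow stack, plug on top at about crop (405,215). The turquoise brick is at (135,250) and the purple one at (190,500), both clear of it. The heights of 12, 52, 90, 124 and 170 mm and the sizes all match the description. I'll go above the stack with the fingers along the brick's y axis.

```bash
cat > go.py <<'E'
# usage: go.py x y z yaw_deg (mm, deg): prints the shift/turn from the present pose in the row's units
import sys, numpy as np
from scipy.spatial.transform import Rotation as Ro
from workcell import bot
o=bot.get_obs(); R=Ro.from_euler("xyz",o["ee_rot"])
x,y,z,w=map(float,sys.argv[1:5])
G=Ro.from_euler("xyz",[180,0,w],degrees=True)
print("turn",(R.inv()*G).as_rotvec(degrees=True).round(1),"shift cm",(R.inv().apply(np.array([x,y,z])/1000-o["eef_pos"])*100).round(2))
E
python3 go.py 411 144 260 -11
```

```text
turn [-0.1  0.  36.4] shift cm [ 43.3  -50.34  -2.1 ]
```

```bash
python3 -m jog '0 0 36.4 43.3 -50.3 -2.2 1;0 0 36.4 43.3 -50.3 -2.2 1;0 0 36.4 43.3 -50.3 -2.2 1;0 0 36.4 43.3 -50.3 -2.2 1;0 0 36.4 43.3 -50.3 -2.2 1;0 0 36.4 43.3 -50.3 -2.2 1;0 0 36.4 43.3 -50.3 -2.2 1;0 0 36.4 43.3 -50.3 -2.2 1;0 0 36.4 43.3 -50.3 -2.2 1;0 0 36.4 43.3 -50.3 -2.2 1;0 0 36.4 43.3 -50.3 -2.2 1;0 0 36.4 43.3 -50.3 -2.2 1'; python3 go.py 411 144 260 -11
```

```text
clock: 1.3
eef_pos: [0.3938, 0.0823, 0.2587]
ee_rot: [3.142, -0.0, -0.191]
contact_force: [1.2, -0.8, -0.2]
finger_gap: 0.0879
grip_force: 0.0
turn [ 0. -0.  0.] shift cm [ 0.51 -6.38 -0.13]
```

```bash
python3 -m jog '0 0 0 0 -5 0 1;0 0 0 0 -5 0 1;0 0 0 0 -5 0 1;0 0 0 0 -5 0 1'; python3 - <<'E'
from workcell import vision
from h import *
d=vision.read_camera("wrist"); np.savez("w1.npz",**d)
cv2.imwrite("pics/w1.png",d["frame"][:,:,::-1])
print(-d["R"].T@d["t"],d["R"].round(2).tolist())
X=xyz(d); P=X.reshape(-1,3); P=P[~np.isnan(P[:,0])&(P[:,0]>.3)&(P[:,0]<.52)&(P[:,1]>.05)&(P[:,1]<.22)]
for z in (.012,.052,.09,.124,.17):
    m=abs(P[:,2]-z)<.004
    if m.sum()>5: print(z,rect(P[m]),P[m][:,2].mean())
E
python3 go.py 411 144 260 -11
```

```text
clock: 1.7
eef_pos: [0.4033, 0.1283, 0.2584]
ee_rot: [3.141, 0.001, -0.193]
contact_force: [0.3, -1.0, -0.3]
finger_gap: 0.0882
grip_force: 0.0
[0.47236034 0.11576505 0.40536855] [[-0.19, -0.98, 0.0], [-0.94, 0.18, 0.27], [-0.27, 0.05, -0.96]]
0.012 n3730 c=(416.5,139.5) size=(170,90) ang=3.3 mean=[442.  128.4  12.9] 0.012884765119646167
0.052 n2492 c=(415.1,139.3) size=(139,58) ang=1.3 mean=[439.  134.3  52.4] 0.052447102444867534
0.09 n1737 c=(411.3,144.1) size=(92,54) ang=-11.3 mean=[434.  137.4  90.3] 0.09025795813005559
0.124 n1461 c=(414.3,141.3) size=(59,49) ang=58.1 mean=[419.9 137.7 124.2] 0.1242313533492477
0.17 n2156 c=(412.1,144.8) size=(37,37) ang=-10.9 mean=[412.8 144.2 170.7] 0.1706698830980838
turn [ 0.   0.  -0.1] shift cm [ 0.44 -1.71 -0.15]
```

View pics/w1.png

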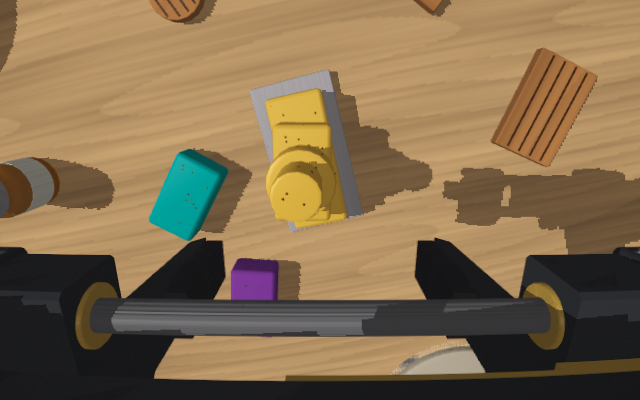

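The wrist view shows the plug at (297,195) on the wheel at (300,175), with the loaf and brick below. The turquoise brick is at (188,195), the purple one at (255,280), and rest_short at (545,105). The close measurement agrees with the first one, so I'll pick the plug at TCP z 133 mm.

```bash
python3 go.py 412 144.5 133 -11
```

```text
turn [ 0.   0.  -0.1] shift cm [ 0.53 -1.79 12.55]
```

```bash
python3 -m jog '0 0 0 0.5 -1.8 0 1;0 0 0 0.5 -1.8 0 1;0 0 0 0.5 -1.8 4 1;0 0 0 0.5 -1.8 8 1;0 0 0 0.5 -1.8 10 1;0 0 0 0.5 -1.8 10 1;0 0 0 0.5 -1.8 10 1'; python3 go.py 412 144.5 133 -11
```

```text
clock: 2.45
eef_pos: [0.4121, 0.1451, 0.1594]
ee_rot: [-3.142, -0.001, -0.193]
contact_force: [-0.4, -0.6, 1.6]
finger_gap: 0.0879
grip_force: 0.0
turn [-0. -0. -0.] shift cm [-0.    0.06  2.64]
```

Spot on. Next: down, close, and a gentle lift of 4 cm.

```bash
python3 -m jog '0 0 0 0 0 1.3 1;0 0 0 0 0 2.6 1;0 0 0 0 0 2.6 1;0 0 0 0 0 2.6 -1;0 0 0 0 0 2.6 -1;0 0 0 0 0 2.6 -1;0 0 0 0 0 2.6 -1;0 0 0 0 0 2.6 -1;0 0 0 0 0 2.6 -1;0 0 0 0 0 2.6 -1;0 0 0 0 0 2.6 -1;0 0 0 0 0 2.6 -1'; python3 -m jog '0 0 0 0 0 0 -1;0 0 0 0 0 -1 -1;0 0 0 0 0 -3 -1;0 0 0 0 0 -4 -1;0 0 0 0 0 -4 -1';python3 go.py 609 239 190 -11
```

```text
clock: 3.65
eef_pos: [0.4118, 0.1459, 0.1326]
ee_rot: [3.142, -0.0, -0.191]
contact_force: [-0.5, -0.6, 1.2]
finger_gap: 0.0373
grip_force: 30.0
clock: 4.15
eef_pos: [0.4124, 0.146, 0.1739]
ee_rot: [-3.141, -0.003, -0.191]
contact_force: [0.1, -1.1, -0.6]
finger_gap: 0.0374
grip_force: 30.0
turn [-0.1 -0.2  0. ] shift cm [ 17.54 -12.87  -1.54]
```

```bash
python3 -m jog '0 0 0 3 -2 -1 -1;0 0 0 6.5 -5 -1.5 -1;0 0 0 10 -7.5 -1.5 -1;0 0 0 14 -10 -1.5 -1;0 0 0 14 -10 1 -1;0 0 0 14 -10 3 -1;0 0 0 14 -10 4 -1;0 0 0 14 -10 4 -1;0 0 0 14 -10 4 -1'; python3 - <<'E'
from workcell import vision
from h import *
d=vision.read_camera("wrist"); np.savez("w2.npz",**d)
cv2.imwrite("pics/w2.png",d["frame"][:,:,::-1])
X=xyz(d); P=X.reshape(-1,3); P=P[~np.isnan(P[:,0])&(abs(P[:,0]-.608)<.05)&(abs(P[:,1]-.24)<.05)]
m=abs(P[:,2]-.015)<.004; print(rect(P[m]))
E
python3 go.py 609 239 30 -11
```

```text
clock: 5.05
eef_pos: [0.5684, 0.2174, 0.1332]
ee_rot: [-3.141, -0.001, -0.192]
contact_force: [-0.1, 0.4, -0.7]
finger_gap: 0.037
grip_force: 30.0
n4425 c=(610.6,240.5) size=(56,56) ang=-31.4 mean=[611.2 240.4  15.9]
turn [-0.  -0.1  0. ] shift cm [ 3.54 -2.88 10.37]
```

View pics/w2.png

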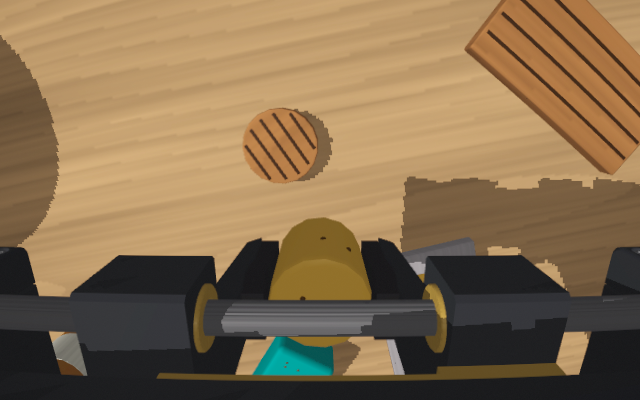

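The plug hangs upright between the fingers at (320,260) and rest_small is clear ahead at (281,145), measured at (610,240). I'll go over it and lower most of the way.

```bash
python3 -m jog '0 0 0 2 -1.5 1 -1;0 0 0 3.6 -3 2 -1;0 0 0 3.6 -3 4 -1;0 0 0 3.6 -3 7 -1;0 0 0 3.6 -3 9.5 -1;0 0 0 3.6 -3 9.5 -1;0 0 0 3.6 -3 9.5 -1;0 0 0 3.6 -3 9.5 -1'; python3 go.py 610 240 24 -11
```

```text
clock: 5.9
eef_pos: [0.6103, 0.2402, 0.0398]
ee_rot: [-3.14, -0.003, -0.191]
contact_force: [0.2, -0.5, -0.4]
finger_gap: 0.0374
grip_force: 30.0
turn [-0.1 -0.2  0. ] shift cm [-0.03  0.03  1.58]
```

```bash
python3 -m jog '0 0 0 0 0 0.5 -1;0 0 0 0 0 1 -1;0 0 0 0 0 1.4 -1;0 0 0 0 0 1.4 -1;0 0 0 0 0 1.5 -1;0 0 0 0 0 1.5 -1;0 0 0 0 0 1.5 -1'; python3 -m jog '0 0 0 0 0 0.1 -1;0 0 0 0 0 0.1 -1;0 0 0 0 0 0.1 -1'
```

```text
clock: 6.6
eef_pos: [0.6093, 0.2401, 0.0235]
ee_rot: [-3.141, -0.001, -0.191]
contact_force: [-2.5, -1.2, 7.5]
finger_gap: 0.0371
grip_force: 30.0
clock: 6.9
eef_pos: [0.6094, 0.24, 0.0234]
ee_rot: [-3.141, -0.001, -0.191]
contact_force: [-6.5, -1.2, 15.2]
finger_gap: 0.0377
grip_force: 30.0
```

Contact. Release and rise, then head back to look at the wheel.

```bash
python3 -m jog '0 0 0 0 0 -0.1 0.2;0 0 0 0 0 -0.1 1;0 0 0 0 0 -0.1 1;0 0 0 0 0 -0.1 1;0 0 0 0 0 -0.1 1;0 0 0 0 0 -0.1 1;0 0 0 0 0 -3 1;0 0 0 0 0 -7 1;0 0 0 0 0 -12 1;0 0 0 0 0 -17 1;0 0 0 0 0 -19 1;0 0 0 0 0 -19 1'; python3 go.py 412 142 215 -11
```

```text
clock: 8.1
eef_pos: [0.6102, 0.2403, 0.2152]
ee_rot: [-3.139, -0.006, -0.191]
contact_force: [0.2, -0.7, 0.5]
finger_gap: 0.0882
grip_force: 0.0
turn [-0.1 -0.4  0. ] shift cm [-17.59  13.42  -0.13]
```

```bash
python3 -m jog '0 0 0 -17.6 13.4 0 1;0 0 0 -17.6 13.4 0 1;0 0 0 -17.6 13.4 0 1;0 0 0 -17.6 13.4 0 1;0 0 0 -17.6 13.4 0 1;0 0 0 -17.6 13.4 0 1;0 0 0 -17.6 13.4 0 1'; python3 - <<'E'
from workcell import vision
from h import *
for n in ("wrist","top"):
    d=vision.read_camera(n); np.savez(n+"3.npz",**d)
    X=xyz(d); P=X.reshape(-1,3); P=P[~np.isnan(P[:,0])]
    for nm,c,z in (("wheel",(.412,.142),.124),("plug",(.61,.24),.061)):
        m=(abs(P[:,2]-z)<.004)&(np.hypot(P[:,0]-c[0],P[:,1]-c[1])<.045)
        if m.sum()>10: print(n,nm,rect(P[m]))
    if n=="top":
        cv2.imwrite("pics/t3.png",cv2.resize(d["frame"][120:270,180:440,::-1],None,fx=3,fy=3))
    for nm,c in (("long",(.622,.008)),("short",(.421,-.131))):
        m=(abs(P[:,2]-.015)<.004)&(np.hypot(P[:,0]-c[0],P[:,1]-c[1])<.1)
        if n=="top": print(nm,rect(P[m]))
E
python3 go.py 412 142 94 -11
```

```text
clock: 8.8
eef_pos: [0.4113, 0.142, 0.2109]
ee_rot: [3.141, 0.001, -0.192]
contact_force: [0.2, -0.0, 0.3]
finger_gap: 0.088
grip_force: 0.0
wrist wheel n5246 c=(410.4,144.0) size=(59,58) ang=36.1 mean=[411.6 143.8 124.6]
top wheel n14 c=(411.1,158.2) size=(25,5) ang=77.6 mean=[411.9 159.5 125. ]
top plug n112 c=(608.0,238.8) size=(37,36) ang=-30.0 mean=[607.4 239.5  61.2]
long n1147 c=(619.4,9.5) size=(171,114) ang=55.6 mean=[621.7   8.6  15.4]
short n864 c=(416.5,-131.7) size=(112,74) ang=-33.2 mean=[ 415.7 -131.6   15.3]
turn [0. 0. 0.] shift cm [ 0.02  0.02 11.69]
```

View pics/t3.png

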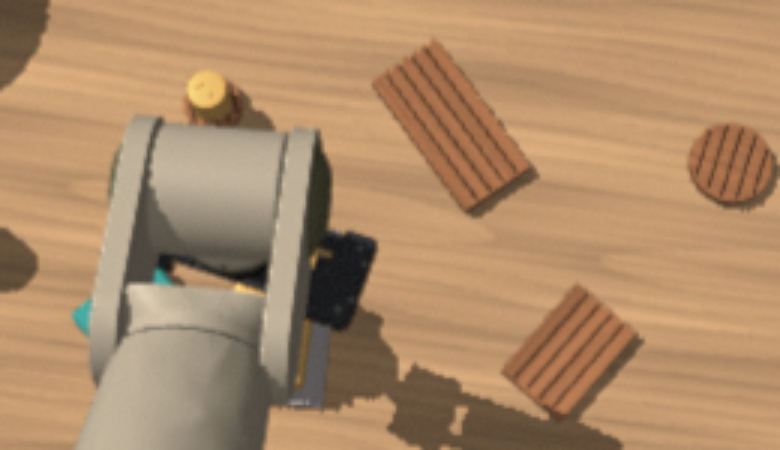

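The plug stands centred on rest_small at (208,95) in the crop, and both boards and the round rest are clear. The wheel is at (410.5,144), so I'll pick it next.

```bash
python3 -m jog '0 0 0 -0.1 -0.2 2 1;0 0 0 -0.1 -0.2 6 1;0 0 0 -0.1 -0.2 9 1;0 0 0 -0.1 -0.2 11 1;0 0 0 -0.1 -0.2 11.6 1;0 0 0 -0.1 -0.2 11.6 1;0 0 0 -0.1 -0.2 11.6 1;0 0 0 -0.1 -0.2 11.6 0;0 0 0 -0.1 -0.2 11.6 -1;0 0 0 -0.1 -0.2 11.6 -1;0 0 0 -0.1 -0.2 11.6 -1;0 0 0 -0.1 -0.2 11.6 -1';  python3 -m jog '0 0 0 0 0 0 -1;0 0 0 0 0 0 -1;0 0 0 0 0 0 -1;0 0 0 0 0 -1 -1;0 0 0 0 0 -3 -1;0 0 0 0 0 -5 -1;0 0 0 0 0 -5 -1';python3 go.py 621 -265 150 -11
```

```text
clock: 10.1
eef_pos: [0.4105, 0.1441, 0.0959]
ee_rot: [-3.142, -0.001, -0.191]
contact_force: [-0.7, -0.2, 4.1]
finger_gap: 0.0593
grip_force: 30.0
clock: 10.8
eef_pos: [0.4114, 0.1443, 0.1477]
ee_rot: [-3.14, -0.004, -0.191]
contact_force: [0.7, 0.5, -1.6]
finger_gap: 0.0592
grip_force: 30.0
turn [-0.1 -0.3  0. ] shift cm [28.36 36.19 -0.15]
```

```bash
python3 -m jog '0 0 0 1.5 2 0 -1;0 0 0 4.5 6.5 0 -1;0 0 0 24 36 0 -1;0 0 0 24 36 0 -1;0 0 0 24 36 0 -1;0 0 0 24 36 0 -1;0 0 0 24 36 0 -1;0 0 0 24 36 0 -1;0 0 0 24 36 0 -1;0 0 0 24 36 0 -1;0 0 0 24 36 0 -1;0 0 0 24 36 0 -1'; python3 -m jog '0 0 0 0 0 0 -1'; python3 - <<'E'
from workcell import vision
from h import *
d=vision.read_camera("wrist")
X=xyz(d); P=X.reshape(-1,3); P=P[~np.isnan(P[:,0])&(np.hypot(P[:,0]-.622,P[:,1]+.265)<.06)]
m=abs(P[:,2]-.015)<.004; print(rect(P[m]))
d=vision.read_camera("top"); 
X=xyz(d); P=X.reshape(-1,3); P=P[~np.isnan(P[:,0])]
for nm,c,z,r in (("brick",(.41,.143),.09,.06),("loaf",(.413,.139),.052,.08),("plug",(.61,.24),.061,.03)):
    m=(abs(P[:,2]-z)<.004)&(np.hypot(P[:,0]-c[0],P[:,1]-c[1])<r); print(nm,rect(P[m]))
E
python3 go.py 622 -265 50 -11
```

```text
clock: 12.0
eef_pos: [0.577, -0.2537, 0.1448]
ee_rot: [-3.141, 0.002, -0.191]
contact_force: [-0.4, 0.5, -1.1]
finger_gap: 0.0594
grip_force: 30.0
clock: 12.1
eef_pos: [0.5772, -0.2534, 0.1455]
ee_rot: [-3.141, 0.001, -0.19]
contact_force: [0.6, 0.0, -1.0]
finger_gap: 0.0592
grip_force: 30.0
n8057 c=(623.5,-264.8) size=(79,79) ang=-78.5 mean=[ 624.5 -265.    16. ]
brick n189 c=(413.2,159.7) size=(90,22) ang=-12.9 mean=[416.2 159.7  90.3]
loaf n13 c=(465.9,159.4) size=(22,10) ang=57.6 mean=[468.9 161.1  52.4]
plug n110 c=(608.1,239.2) size=(36,36) ang=0.5 mean=[607.6 238.9  61.1]
turn [-0.   0.   0.1] shift cm [4.59 0.27 9.58]
```

```bash
python3 -m jog '0 0 0 2.5 0.2 1 -1;0 0 0 4.7 0.3 3 -1;0 0 0 4.7 0.3 6 -1;0 0 0 4.7 0.3 9 -1;0 0 0 4.7 0.3 11 -1;0 0 0 4.7 0.3 11.6 -1;0 0 0 4.7 0.3 11.6 -1;0 0 0 4.7 0.3 11.6 -1;0 0 0 4.7 0.3 11.6 -1'; python3 go.py 623 -265 20.5 -11
```

```text
clock: 13.1
eef_pos: [0.6236, -0.2671, 0.0311]
ee_rot: [3.141, -0.002, -0.191]
contact_force: [-0.9, 0.5, -1.6]
finger_gap: 0.059
grip_force: 30.0
turn [ 0.1 -0.1  0. ] shift cm [-0.1  -0.19  1.06]
```

```bash
python3 -m jog '0 0 0 -0.1 -0.2 0.5 -1;0 0 0 -0.1 -0.2 0.9 -1;0 0 0 -0.1 -0.2 1.05 -1;0 0 0 -0.1 -0.2 1.1 -1;0 0 0 -0.1 -0.2 1.1 -1'
```

```text
clock: 13.6
eef_pos: [0.6225, -0.2645, 0.0207]
ee_rot: [3.141, -0.001, -0.191]
contact_force: [-6.2, 4.2, 15.7]
finger_gap: 0.0592
grip_force: 30.0
```

```bash
python3 -m jog '0 0 0 0 0 -0.1 0.5;0 0 0 0 0 -0.1 1;0 0 0 0 0 -0.1 1;0 0 0 0 0 -0.1 1;0 0 0 0 0 -0.1 1;0 0 0 0 0 -3 1;0 0 0 0 0 -7 1;0 0 0 0 0 -12 1;0 0 0 0 0 -16 1;0 0 0 0 0 -16 1;0 0 0 0 0 -16 1'; python3 go.py 411 144 180 -11
```

```text
clock: 14.7
eef_pos: [0.6225, -0.2647, 0.1788]
ee_rot: [3.141, -0.001, -0.192]
contact_force: [-0.7, -0.8, -1.0]
finger_gap: 0.0882
grip_force: 0.0
turn [ 0. -0.  0.] shift cm [-28.54 -36.1   -0.16]
```

```bash
python3 -m jog '0 0 0 -28.5 -36.1 -1 1;0 0 0 -28.5 -36.1 -1 1;0 0 0 -28.5 -36.1 -1 1;0 0 0 -28.5 -36.1 -1 1;0 0 0 -28.5 -36.1 -1 1;0 0 0 -28.5 -36.1 -1 1;0 0 0 -28.5 -36.1 -1 1;0 0 0 -28.5 -36.1 -1 1;0 0 0 -28.5 -36.1 -1 1;0 0 0 -28.5 -36.1 -1 1;0 0 0 -28.5 -36.1 -1 1;0 0 0 -28.5 -36.1 -1 1'; cat > look.py <<'E'
from workcell import vision
from h import *
for n in ("wrist","top"):
    d=vision.read_camera(n); X=xyz(d); P=X.reshape(-1,3); P=P[~np.isnan(P[:,0])]
    for nm,c,z,r in (("brick",(.41,.143),.09,.06),("loaf",(.413,.139),.052,.08),("plug",(.61,.24),.061,.03),("wheel",(.623,-.265),.049,.04),("short",(.418,-.131),.015,.075),("long",(.622,.008),.015,.1),("brick placed",(.418,-.131),.053,.06),("loaf placed",(.622,.008),.055,.09)):
        m=(abs(P[:,2]-z)<.004)&(np.hypot(P[:,0]-c[0],P[:,1]-c[1])<r)
        if m.sum()>60: print(n,nm,rect(P[m]))
    if n=="wrist":w=d
E
python3 look.py; python3 go.py 411 144 57 -11
```

```text
clock: 15.9
eef_pos: [0.4117, 0.1433, 0.1878]
ee_rot: [3.141, 0.001, -0.192]
contact_force: [0.8, -0.6, -0.6]
finger_gap: 0.0882
grip_force: 0.0
wrist brick n8605 c=(411.7,144.1) size=(91,54) ang=-11.4 mean=[414.4 143.6  90.6]
wrist loaf n3481 c=(415.4,139.4) size=(138,58) ang=1.1 mean=[445.8 134.4  52.5]
wrist short n8087 c=(417.7,-130.9) size=(112,76) ang=-32.9 mean=[ 418.1 -124.2   16.1]
top plug n110 c=(607.6,240.2) size=(36,35) ang=28.8 mean=[607.5 239.3  61.2]
top wheel n284 c=(619.4,-263.1) size=(57,57) ang=6.4 mean=[ 619.  -262.9   49. ]
top short n839 c=(416.4,-131.6) size=(113,74) ang=-33.3 mean=[ 417.4 -132.4   15.2]
top long n1144 c=(620.0,6.2) size=(167,79) ang=42.8 mean=[621.2   7.4  15.2]
turn [ 0.   0.  -0.1] shift cm [-0.11 -0.1  13.1 ]
```

```bash
python3 -m jog '0 0 0 0 -0.1 2 1;0 0 0 0 -0.1 6 1;0 0 0 0 -0.1 10 1;0 0 0 0 -0.1 12.5 1;0 0 0 0 -0.1 13 1;0 0 0 0 -0.1 13 1;0 0 0 0 -0.1 13 1;0 0 0 0 -0.1 13 0.3;0 0 0 0 -0.1 13 0;0 0 0 0 -0.1 13 -1;0 0 0 0 -0.1 13 -1;0 0 0 0 -0.1 13 -1';  python3 -m jog '0 0 0 0 0 0 -1;0 0 0 0 0 0 -1;0 0 0 0 0 0 -1;0 0 0 0 0 -1 -1;0 0 0 0 0 -3 -1;0 0 0 0 0 -5 -1;0 0 0 0 0 -5 -1';python3 go.py 418 -131 105 -33
```

```text
clock: 17.2
eef_pos: [0.4116, 0.1449, 0.0588]
ee_rot: [3.141, -0.0, -0.191]
contact_force: [-0.9, -1.4, 4.2]
finger_gap: 0.0539
grip_force: 30.0
clock: 17.9
eef_pos: [0.4125, 0.1452, 0.1105]
ee_rot: [-3.14, -0.004, -0.191]
contact_force: [-0.1, 0.9, -2.6]
finger_gap: 0.0536
grip_force: 30.0
turn [-0.1 -0.2 22. ] shift cm [ 5.79 27.01  0.54]
```

```bash
python3 -m jog '0 0 2 1 2 0 -1;0 0 6 2 7 0 -1;0 0 10 3 12 0 -1;0 0 14 4 17 0 -1;0 0 18 5 22 0 -1;0 0 21 5.6 25.5 0 -1;0 0 22 5.8 27 0.5 -1;0 0 22 5.8 27 2 -1;0 0 22 5.8 27 5 -1;0 0 22 5.8 27 5 -1;0 0 22 5.8 27 5 -1;0 0 22 5.8 27 5 -1'; python3 look.py; python3 go.py 418 -131 22 -33
```

```text
clock: 19.1
eef_pos: [0.4175, -0.1312, 0.0594]
ee_rot: [-3.142, -0.001, -0.575]
contact_force: [0.8, 0.7, -2.9]
finger_gap: 0.0538
grip_force: 30.0
wrist short n4707 c=(454.8,-155.8) size=(75,24) ang=55.3 mean=[ 456.6 -157.2   15.8]
wrist long n7142 c=(574.4,-36.8) size=(78,30) ang=-45.9 mean=[574.6 -39.8  15.6]
top plug n118 c=(608.2,239.0) size=(37,35) ang=35.1 mean=[607.6 238.5  61.2]
top wheel n278 c=(619.1,-262.6) size=(58,56) ang=5.4 mean=[ 619.1 -263.6   49. ]
top long n1164 c=(621.6,8.4) size=(162,79) ang=42.6 mean=[619.9   7.4  15.3]
turn [-0.  -0.1  0. ] shift cm [ 0.02 -0.05  3.75]
```

```bash
python3 -m jog '0 0 0 0 0 1 -1;0 0 0 0 0 2.2 -1;0 0 0 0 0 2.9 -1;0 0 0 0 0 3.3 -1;0 0 0 0 0 3.5 -1;0 0 0 0 0 3.6 -1;0 0 0 0 0 3.6 -1;0 0 0 0 0 3.7 -1;0 0 0 0 0 3.7 -1'
```

```text
clock: 20.1
eef_pos: [0.4173, -0.1313, 0.0218]
ee_rot: [-3.142, -0.001, -0.575]
contact_force: [1.5, 0.2, -0.4]
finger_gap: 0.0539
grip_force: 30.0
```

Only just touching. A further 0.5 to 1 mm, then release.

```bash
python3 -m jog '0 0 0 0 0 0.05 -1;0 0 0 0 0 0.1 -1;0 0 0 0 0 0.1 -1'
```

```text
clock: 20.4
eef_pos: [0.4173, -0.1313, 0.0218]
ee_rot: [3.141, -0.002, -0.575]
contact_force: [-2.8, 1.2, 17.2]
finger_gap: 0.0537
grip_force: 30.0
```

```bash
python3 -m jog '0 0 0 0 0 -0.05 0.5;0 0 0 0 0 -0.05 1;0 0 0 0 0 -0.05 1;0 0 0 0 0 -0.05 1;0 0 0 0 0 -0.05 1;0 0 0 0 0 -3 1;0 0 0 0 0 -7 1;0 0 0 0 0 -12 1;0 0 0 0 0 -13 1;0 0 0 0 0 -13 1;0 0 0 0 0 -13 1'; python3 go.py 415.5 139.3 150 1.2
```

```text
clock: 21.5
eef_pos: [0.4166, -0.1308, 0.1493]
ee_rot: [3.142, 0.002, -0.576]
contact_force: [0.6, -0.7, 0.3]
finger_gap: 0.088
grip_force: 0.0
turn [ -0.    0.1 -34.2] shift cm [-14.79 -22.6   -0.04]
```

```bash
python3 -m jog '0 0 -34.2 -14.8 -22.6 0 1;0 0 -34.2 -14.8 -22.6 0 1;0 0 -34.2 -14.8 -22.6 0 1;0 0 -34.2 -14.8 -22.6 0 1;0 0 -34.2 -14.8 -22.6 0 1;0 0 -34.2 -14.8 -22.6 0 1;0 0 -34.2 -14.8 -22.6 0 1;0 0 -34.2 -14.8 -22.6 0 1;0 0 -34.2 -14.8 -22.6 0 1'; python3 look.py;python3 go.py 415.5 139.3 21 1.2
```

```text
clock: 22.4
eef_pos: [0.4158, 0.1379, 0.1498]
ee_rot: [3.141, 0.002, 0.02]
contact_force: [0.7, -0.2, 0.4]
finger_gap: 0.088
grip_force: 0.0
wrist loaf n14132 c=(415.1,139.6) size=(139,58) ang=1.0 mean=[420.9 139.7  52.7]
wrist short n2632 c=(420.7,-100.4) size=(125,62) ang=0.7 mean=[ 419.8 -102.2   15.6]
wrist long n1431 c=(552.5,-20.2) size=(54,26) ang=-87.2 mean=[555.9 -17.4  15.9]
wrist brick placed n1455 c=(404.6,-97.5) size=(49,31) ang=12.1 mean=[ 402.2 -100.2   53.2]
top plug n111 c=(608.1,239.1) size=(37,35) ang=-16.7 mean=[608.1 238.9  61.1]
top wheel n279 c=(619.3,-263.2) size=(58,57) ang=4.7 mean=[ 619.5 -263.6   49.1]
top short n291 c=(413.8,-130.1) size=(119,74) ang=-33.1 mean=[ 406.3 -131.6   15. ]
top long n1154 c=(622.1,8.0) size=(161,79) ang=43.3 mean=[620.6   7.5  15.3]
top brick placed n551 c=(415.7,-130.4) size=(92,54) ang=-33.3 mean=[ 415.4 -129.9   53.1]
turn [ 0.   0.  -0.1] shift cm [-0.04 -0.14 12.92]
```

```bash
python3 -m jog '0 0 0 0 -0.1 2 1;0 0 0 0 -0.1 6 1;0 0 0 0 -0.1 10 1;0 0 0 0 -0.1 12.5 1;0 0 0 0 -0.1 13 1;0 0 0 0 -0.1 13 1;0 0 0 0 -0.1 13 1;0 0 0 0 -0.1 13 0.4;0 0 0 0 -0.1 13 0;0 0 0 0 -0.1 13 -1;0 0 0 0 -0.1 13 -1;0 0 0 0 -0.1 13 -1';  python3 -m jog '0 0 0 0 0 0 -1;0 0 0 0 0 0 -1;0 0 0 0 0 0 -1;0 0 0 0 0 -1 -1;0 0 0 0 0 -3 -1;0 0 0 0 0 -6 -1;0 0 0 0 0 -6 -1';python3 go.py 622.5 8.5 80 43
```

```text
clock: 23.7
eef_pos: [0.4161, 0.1399, 0.0209]
ee_rot: [3.141, -0.001, 0.022]
contact_force: [-0.4, -0.6, 5.7]
finger_gap: 0.058
grip_force: 30.0
clock: 24.4
eef_pos: [0.4172, 0.1402, 0.0833]
ee_rot: [-3.141, -0.005, 0.022]
contact_force: [0.3, -0.3, -4.1]
finger_gap: 0.0577
grip_force: 30.0
turn [  0.1  -0.3 -41.8] shift cm [20.24 13.61  0.43]
```

```bash
python3 -m jog '0 0 -3 2 1 0 -1;0 0 -7 5 3.3 0 -1;0 0 -14 9 6 0 -1;0 0 -21 13 8.6 0 -1;0 0 -28 16.5 11 0 -1;0 0 -35 19.5 13 0 -1;0 0 -42 20.3 13.6 0 -1;0 0 -42 20.3 13.6 1 -1;0 0 -42 20.3 13.6 3 -1;0 0 -42 20.3 13.6 3 -1;0 0 -42 20.3 13.6 3 -1;0 0 -42 20.3 13.6 3 -1'; python3 - <<'E'
from workcell import vision
from h import *
d=vision.read_camera("wrist"); cv2.imwrite("pics/w9.png",d["frame"][:,:,::-1])
E
python3 go.py 622.5 8.5 25 43
```

```text
clock: 25.6
eef_pos: [0.6217, 0.0087, 0.0511]
ee_rot: [3.141, -0.0, 0.754]
contact_force: [-0.1, -0.7, -2.6]
finger_gap: 0.0581
grip_force: 30.0
turn [ 0.  -0.   0.2] shift cm [0.03 0.05 2.63]
```

View pics/w9.png

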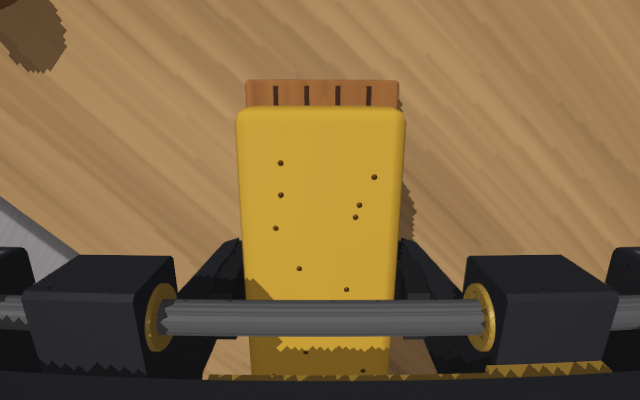

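The loaf at (320,230) lies lengthwise over rest_long, whose far edge shows at (322,92); it is centred sideways. I'll lower it.

```bash
python3 -m jog '0 0 0 0 0 0.8 -1;0 0 0 0 0 1.6 -1;0 0 0 0 0 2.1 -1;0 0 0 0 0 2.4 -1;0 0 0 0 0 2.6 -1;0 0 0 0 0 2.7 -1;0 0 0 0 0 2.7 -1;0 0 0 0 0 2.7 -1'
```

```text
clock: 26.45
eef_pos: [0.6218, 0.0083, 0.0239]
ee_rot: [3.141, -0.0, 0.754]
contact_force: [-3.2, 0.2, 0.7]
finger_gap: 0.0579
grip_force: 30.0
```

```bash
python3 -m jog '0 0 0 0 0 0.05 -1;0 0 0 0 0 0.1 -1;0 0 0 0 0 0.1 -1'; python3 -m jog '0 0 0 0 0 -0.05 0.5;0 0 0 0 0 -0.05 1;0 0 0 0 0 -0.05 1;0 0 0 0 0 -0.05 1;0 0 0 0 0 -0.05 1;0 0 0 0 0 -3 1;0 0 0 0 0 -7 1;0 0 0 0 0 -12 1;0 0 0 0 0 -17 1;0 0 0 0 0 -20 1;0 0 0 0 0 -20 1'; python3 -m jog '0 0 0 -15 0 0 1;0 0 0 -15 0 0 1;0 0 0 -15 0 0 1;0 0 0 -15 0 0 1;0 0 0 -15 0 0 1'; python3 - <<'E'
exec(open("look.py").read())
cv2.imwrite("pics/tend.png",d["frame"][100:290,120:520,::-1].repeat(2,0).repeat(2,1))
E
```

```text
clock: 26.75
eef_pos: [0.6218, 0.0084, 0.0239]
ee_rot: [3.141, -0.0, 0.755]
contact_force: [-6.1, 0.0, 9.6]
finger_gap: 0.0577
grip_force: 30.0
clock: 27.85
eef_pos: [0.6232, 0.0082, 0.2275]
ee_rot: [3.134, -0.005, 0.755]
contact_force: [0.0, -0.3, -0.1]
finger_gap: 0.0882
grip_force: 0.0
clock: 28.35
eef_pos: [0.512, -0.0948, 0.2219]
ee_rot: [-3.141, 0.0, 0.753]
contact_force: [0.1, 0.2, 0.7]
finger_gap: 0.0884
grip_force: 0.0
wrist wheel n2618 c=(621.7,-262.5) size=(58,58) ang=-28.8 mean=[ 621.4 -260.7   49.9]
wrist short n1747 c=(418.5,-131.2) size=(111,74) ang=-33.3 mean=[ 442.6 -124.3   15.7]
wrist long n1933 c=(597.7,-15.2) size=(90,79) ang=43.0 mean=[590.5 -24.5  15.9]
wrist brick placed n4337 c=(417.7,-129.7) size=(92,54) ang=-32.9 mean=[ 419.7 -129.1   53.7]
wrist loaf placed n6138 c=(596.3,-15.8) size=(72,58) ang=42.7 mean=[596.7 -15.4  55.7]
top plug n115 c=(608.1,239.6) size=(37,35) ang=-15.2 mean=[608.2 239.4  60.6]
top wheel n265 c=(618.9,-263.8) size=(59,57) ang=-50.6 mean=[ 619.6 -263.2   49.1]
top short n177 c=(415.1,-134.7) size=(112,67) ang=-33.3 mean=[ 398.9 -148.    15.4]
top long n147 c=(631.0,16.9) size=(136,79) ang=43.2 mean=[629.7  46.6  15.2]
top brick placed n490 c=(415.3,-131.1) size=(93,52) ang=-33.2 mean=[ 414.6 -133.1   53.1]
top loaf placed n470 c=(623.0,10.2) size=(130,58) ang=43.2 mean=[637.3  25.6  55.2]
```

View pics/tend.png

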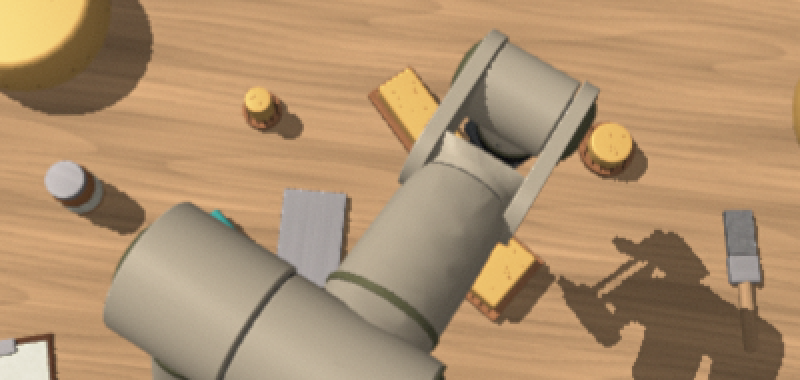

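All four cheeses are on their rests: plug (260,100), loaf (410,95), wheel (610,145) and brick (508,270). Each is within about 3 mm, the heights are right, and the brush and jar look untouched. I'll hand it in.

```bash
python3 -c "from workcell import close_job; print(close_job())"
```

```text
the job is handed in; nothing more can be done
None
```

The job is handed in: in the last camera check all four cheeses lay centred on their own rests (about 3 mm off at most) at the right heights, the oblong ones lengthwise, and I never touched the brush or jar; the hand-in call returned no verdict.

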